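# Hold the release plunger half pressed in the blood pressure case

### The job

In the half-open nightstand drawer, lift the white case's lid by its black handle until it leans back on its stop and stays open by itself. Then press the blue-and-yellow release plunger of the grey pump unit inside half way down, 10 mm, so that the yellow band has just sunk into its collar, never right to the bottom, keep it there for at least three seconds, and finish while still holding it pressed. Leave the other things in the drawer where they are.

Things in the scene. Friction and masses are not known exactly. Their poses are not given: they have to be found in the camera images.
- nightstand: fixed wooden nightstand left of the table; its top drawer is out towards the frame's -y. Origin at table height, middle of the cabinet's front; x along the front, z up. Drawer inside: x -256 to 256 mm, y -309 (drawer front) to 0 mm (cabinet), floor at z = 20, sides up to 97, front up to 109 mm. Cabinet top (y > 0) at z = 135 mm.
- case: white plastic blood pressure case, fixed on the drawer floor; open box 170 mm (x) x 115 mm (y) x 66 mm high, walls and floor 4 mm, closed by a lid 10 mm thick (top at 76 mm). Origin: centre of its underside; z up; the hinge is along the rim at y = +57.5 mm, the handle at the -y side.
- case_lid (a joint): lid angle in rad: 0 shut, grows as it opens upward, 1.95 at the stop, where it leans back past upright. Plain hinge about the case's x axis with little friction, lid 0.1 to 0.2 kg: it falls shut if released before about upright (1.57), and falls back onto the stop if released well past it.
- lid_hinge (a point): point on the hinge axis, middle of the lid's back edge (case frame 0, 57.5, 66 mm); its axes turn with the lid.
- lid_handle (a point): middle of the grip bar of the lid's black U-shaped carry handle: round bar 10 mm thick, along the case's x, 64 mm long overall, its centre line 48 mm out from the case's front, held by two arms at its ends (free width between them 44 mm). Shut, it is 163 mm from the hinge horizontally and 5 mm above it; moves and turns with the lid.
- pump_unit: grey pump unit, fixed on the case's inner floor, under the lid; 100 (x) x 88 (y) x 28 mm high, origin at the centre of its underside, z up. Black screen and small green lamp (neither moves); the plunger stands in a black collar 36 mm wide, rim 33 mm above the underside, centred at x = 24, y = -12 mm.
- plunger_top (a point): centre of the top face of the round release plunger, 25 mm in diameter; released, it stands 24 mm above the collar (57 mm above the unit's underside): blue for the upper 14 mm, yellow for the lower 10 mm. It moves with the plunger.
- plunger (a joint): plunger travel in m: 0 released, grows as it is pressed straight down, 0.020 at the bottom; 0.010 is half way (yellow band just gone). Springs back by itself: about 2.8 N to start it, 6.3 N at half way, 9.8 N at the bottom.
- pill_tray: grey weekly pill tray, 36 x 160 x 24 mm, loose, to be left alone; origin centre of underside, long side y.
- divider_box: clear acrylic divider box, 70 x 110 x 45 mm, loose, to be left alone; origin centre of underside.
- ring_dish: pink ceramic ring dish, 76 mm wide, 18 mm high, loose, to be left alone; origin centre of underside.
- tweezers: small silver tweezers, 90 x 14 x 6 mm, loose, lying near the drawer front, to be left alone; origin centre of underside, long side x.
- eraser: rubber eraser, 22 x 45 x 13 mm, loose, to be left alone; origin centre of underside.

How it is judged:
On the way, in this order (a step that is already met when the one before it is completed fails the run):
1. the lid rests open on its stop, let go by the robot (value of joint case_lid above 1.85 rad and contact force between each of the arm, the fingers and case below 0.3 N), for 0.2 s.
2. the fingers keep the plunger about half way down (7 to 13 mm) for two and a half seconds (value of joint plunger between 0.007 and 0.013 m and contact force between the fingers and pump_unit above 1.5 N), for 2.5 s.
At the end, for the whole second after the job is handed in: The fingers still hold the plunger between 7 and 13 mm down (at least 1.5 N on the pump unit's plunger) and steady, the lid is open on its stop (above 1.8 rad), and the five other things in the drawer are within 30 mm of where they were (all of step 2 and velocity of joint plunger between -0.01 and 0.01 m/s and value of joint case_lid above 1.8 rad and distance of each of pill_tray, divider_box, ring_dish, tweezers, eraser from where it was at the start of the episode below 0.03 m); the arm keeps its last pose, push and grip.
It fails at once if the plunger is pushed to the bottom (beyond 18 mm) (value of joint plunger above 0.018 m).
It fails at once if another thing in the drawer is moved more than 30 mm (distance of any of pill_tray, divider_box, ring_dish, tweezers, eraser from where it was at the start of the episode above 0.03 m).
It also fails if it takes over 58 s, if anything falls off the work surface, if the arm or the gripper's body presses on something with over 40 N, if the wrist force passes 120 N, or if a joint passes its speed limit or range.

### The arm

A 6-joint arm with a two-finger parallel gripper is mounted at the origin on the work surface. World frame = base frame: x ahead of the robot, y to its left, z up, the work surface at z = 0. Lengths are in m, angles in rad, forces in N, time in s.
With the tool pointing down it reaches from about 0.275 to 1 m from the base axis. Payload 8.4 kg.
Tool frame: the origin (TCP) lies midway between the tips of the shut fingers; the grasp point (between the pads) lies 19 mm behind it; z points along the fingers, y is the line along which they close (so a half turn about z gives the same grasp; the last joint's range is limited). The gripper opens to 85 mm and grips with 20 to 120 N. Pads are 22 mm wide; open, the fingers measure 114 mm over their backs; the gripper's body (76 mm by 85 mm) begins 54 mm behind the grasp point. The pads swing forward as they close: fully open they stand 13 mm farther back than shut.
Start: joints at [1.195, 0.353, 1.633, -0, 1.155, -0.002], TCP at [0.228, 0.582, 0.231] pointing down, gripper open.
Joint ranges: [-2.63, 2.63], [-0.92, 2.1], [0.06, 2.66], [-1.3, 4.44], [0, 2.69], [-3.02, 3.02]. Speed limits (rad/s): [2.22, 2.22, 2.79, 3.14, 3.14, 3.14].

### API

Orientations are given as a 3x3 rotation matrix whose columns are the frame's x, y, z axes.
In Python, from bench import manip, cams gives the robot as it stands. The module is installed in compiled form; this text tells all that it offers.
- The arm moves only by the tool apply_moves, never from a script. Its argument "rows" is text: rows parted by semicolons, each of 7 numbers parted by spaces: the turn, a rotation vector about the tool's x, y, z each as a share of 0.15 rad, from -1 to 1, then the shift along the tool's x, y, z each as a share of 0.5 m, from -1 to 1, then the opening, from 0 (shut) to 1 (fully open). In form: rx ry rz tx ty tz jaw; .... A call has 1 to 10 rows; each row shifts and turns the commanded pose from where the row before left it, along the tool's axes as they then stand; what a row does not reach is not made up. A row lasts 1/10 s, in which the tool goes at most 50 mm and 8.59 degrees, less where a joint would pass 70% of its speed; a pose out of reach is approached as far as the arm can. A call with a number of a shift or a turn outside -1 to 1 is refused whole. A call with a gripper value outside its range is refused whole. The fingers move at their own pace and stop on an object; the grip force is fixed at half the most. Time passes only in rows, so rows that do not move let the fingers close. It gives the time, the measured TCP pose, the force, the opening and the grip force at its end, in the units of the state.
- manip.get_state(): the state, without advancing time (a new reading comes with each control period).
- cams.grab_frame(name): name is "scene" or "top" or "wrist"; returns the picture (400x640x3 uint8, red, green, blue); there is no depth.
- cams.get_calibration(name): a dict with "fov_y" (degrees; the focal length in pixels is half the picture's height over the tangent of half this angle, whatever the lens; pixels are square), "cx", "cy" (the principal point, pixels), "origin" and "attitude" of the camera in the world. Camera axes: x right, y down, z forward; pixel columns grow to the right and rows downward; lengths in m; the calibration is good to about 2 mm. A picture is of the moment at which its call begins: read the wrist's pose just before it. get_calibration takes no time and is no camera call; for the wrist camera it gives the pose at the moment of the call.
- manip.job_done(): hands the job in; it is judged then, once.
The state is a dict: "time_s": time; "joint_pos": joint angles; "qvel": joint speeds; "tau": joint torques, N m; "tcp_pos": TCP position; "tool_rot": TCP orientation; "force": force on the tool from outside, world axes, zero at the start; "wrist_torque": the same for the moment, N m; "finger_gap": finger opening in m; "grasp_force": force on a finger pad.
Only numpy, scipy, OpenCV 4.12 (cv2) and the standard library are available. Lean on these libraries where they do the work, as an engineer would, in place of code of your own. Each camera call takes 0.05 s, during which the arm holds its last target. There are 200 camera calls.

## Working session

There is one attempt and no reset: what is moved stays moved. The work goes in short steps, Python scripts to look and compute and a tool call to move; the robot and the scene stay as the last step left them, time stands still between calls to the robot, and variables do not carry over. Pictures are saved under pics/ and viewed, at most 10 in all, crops included, and the job is handed in when it is done.

Besides the shell and the picture viewer there is one more tool, called after "Emit:" in YAML: its name, and indented under it one key for each argument. apply_moves: Moves the arm, as the interface text tells. Shift numbers are shares of 0.5 m and turn numbers shares of 0.15 rad, none past 1 either way. Its arguments: {"type":"object","properties":{"rows":{"type":"string"}},"required":["rows"]}

```bash
mkdir -p pics; python3 - <<'E'
from bench import manip, cams
import cv2,numpy as np
for n in ["scene","top","wrist"]:
    c=cams.get_calibration(n); print(n,c)
    im=cams.grab_frame(n); cv2.imwrite(f"pics/{n}0.png",im[:,:,::-1])
s=manip.get_state(); print(s)
E
```

```text
scene {'fov_y': 46.30060481915342, 'cx': 326.7151247152756, 'cy': 201.94955264891468, 'origin': array([1.07293677, 0.68212727, 0.67841074]), 'attitude': array([[-0.76566516,  0.40022283, -0.50356583],
       [ 0.64322963,  0.47208385, -0.60282045],
       [-0.00353721, -0.78546708, -0.61889333]])}
top {'fov_y': 46.16370680478064, 'cx': 324.88853676992625, 'cy': 201.27097089621097, 'origin': array([0.55059236, 0.08536005, 0.81401927]), 'attitude': array([[-0.0134673 , -0.99872084,  0.04873731],
       [-0.99945572,  0.01491317,  0.02942552],
       [-0.03011471, -0.0483145 , -0.99837809]])}
wrist {'fov_y': 67.03957493100994, 'cx': 319.17659146559845, 'cy': 199.073836985936, 'origin': array([0.15379548, 0.61161767, 0.37430016]), 'attitude': array([[ 0.36412248,  0.88530476,  0.28922363],
       [ 0.93134787, -0.34530423, -0.11556878],
       [-0.00244345,  0.311449  , -0.95025973]])}
{'time_s': 0.15, 'joint_pos': array([ 1.19461647e+00,  3.53471776e-01,  1.63393832e+00,  1.36705091e-05,
        1.15519454e+00, -2.41562244e-03]), 'qvel': array([ 0.00116102, -0.0015738 , -0.00283877, -0.00096654, -0.00049793,
        0.00136264]), 'tau': array([ 4.88075057e-04, -6.05637217e+01, -3.42338634e+01, -1.80839329e-04,
        6.00875064e-03,  4.79560038e-05]), 'tcp_pos': array([0.22807933, 0.58152556, 0.23075562]), 'tool_rot': array([[-9.30957518e-01,  3.65127311e-01, -3.83407524e-04],
       [ 3.65127512e-01,  9.30957047e-01, -9.36632736e-04],
       [ 1.49457444e-05, -1.01195792e-03, -9.99999488e-01]]), 'force': array([ 0.00602649, -0.15313257, -0.47422897]), 'wrist_torque': array([-0.02084072, -0.0097671 , -0.0185511 ]), 'grasp_force': 0.0, 'finger_gap': 0.0853546880738644}
```

View pics/top0.png

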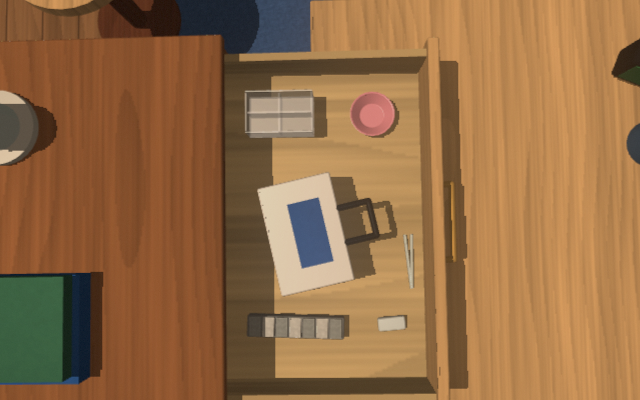

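View pics/scene0.png

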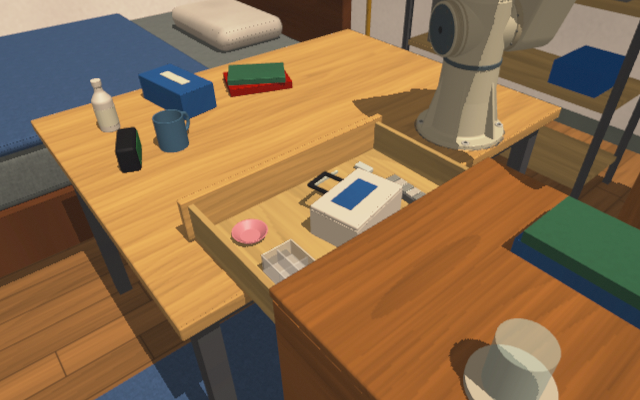

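View pics/wrist0.png

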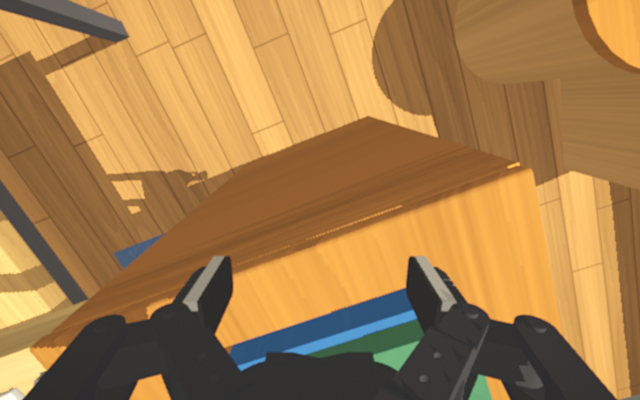

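The top view shows the case lid with corners near (258,188), (329,173), (354,280) and (281,296). The handle bar runs (370,200)–(379,237), and the drawer front is near column 430. The scene view agrees, and the wrist camera only sees the cabinet.

```bash
cat > h.py <<'E'
from bench import manip, cams
import cv2,numpy as np
def ray(c,u,v):
    f=200/np.tan(np.radians(c["fov_y"])/2)
    return c["attitude"]@np.array([(u-c["cx"])/f,(v-c["cy"])/f,1.])
def onplane(c,u,v,z):
    d=ray(c,u,v); o=c["origin"]; return o+d*(z-o[2])/d[2]
def proj(c,p):
    f=200/np.tan(np.radians(c["fov_y"])/2)
    q=c["attitude"].T@(np.asarray(p)-c["origin"]); return f*q[:2]/q[2]+[c["cx"],c["cy"]]
def st():
    s=manip.get_state(); print(round(s["time_s"],2),s["tcp_pos"].round(4),s["force"].round(2),s["finger_gap"].round(4),s["grasp_force"]); print(s["tool_rot"].round(3).tolist()); return s
E
python3 - <<'E'
from h import *
c=cams.get_calibration("top"); im=cv2.imread("pics/top0.png")
hsv=cv2.cvtColor(im,cv2.COLOR_BGR2HSV)
# lid: white + blue label
m=((hsv[...,1]<75)&(hsv[...,2]>150)).astype(np.uint8); m[:,:235]=0
cs,_=cv2.findContours(m,0,2); k=max(cs,key=cv2.contourArea)
r=cv2.minAreaRect(k); print(r)
box=cv2.boxPoints(r); P=np.array([onplane(c,*b,.096) for b in box]); print(box.round(1).tolist(),P.round(4).tolist()); print([np.linalg.norm(P[i]-P[i-1]).round(4) for i in range(4)])
print("lid centre",P.mean(0))
ap=cv2.approxPolyDP(cv2.convexHull(k),5,True)[:,0]; print(ap.tolist(),[onplane(c,*b,.096)[:2].round(4).tolist() for b in ap])
b=(hsv[...,2]<75).astype(np.uint8); b[:,:335]=0;b[:190]=0;b[255:]=0;b[:,400:]=0
cs,_=cv2.findContours(b,0,2); k=max(cs,key=cv2.contourArea); r=cv2.minAreaRect(k)
print("handle",r,cv2.contourArea(k)); box=cv2.boxPoints(r);print(box.round(1).tolist(),[onplane(c,*q,.091)[:2].round(4).tolist() for q in box])
for y in range(190,255,3): print(y,''.join('#' if q else '.' for q in b[y,335:400]))
# drawer front inner top edge and cabinet front
for q in [(224,60),(224,370),(427,45),(436,390)]: print(q,onplane(c,*q,.109)[:2],onplane(c,*q,.135)[:2])
E
```

```text
((304.8339538574219, 233.83602905273438), (109.99652862548828, 74.12809753417969), 76.6512680053711)
[[256.1000061035156, 188.89999389648438], [328.20001220703125, 171.8000030517578], [353.6000061035156, 278.79998779296875], [281.5, 295.8999938964844]] [[0.6063, 0.2124, 0.096], [0.631, 0.1008, 0.096], [0.4672, 0.0645, 0.096], [0.4425, 0.1746, 0.096]]
[np.float64(0.1682), np.float64(0.1142), np.float64(0.1677), np.float64(0.1128)]
lid centre [0.53674673 0.13807036 0.096     ]
[[328, 173], [353, 278], [283, 295], [257, 191]] [[0.6291, 0.1012], [0.4684, 0.0654], [0.4438, 0.1722], [0.603, 0.2109]]
handle ((357.7647399902344, 221.05885314941406), (41.231056213378906, 34.92512893676758), 75.96376037597656) 461.5
[[335.79998779296875, 205.3000030517578], [369.70001220703125, 196.8000030517578], [379.70001220703125, 236.8000030517578], [345.79998779296875, 245.3000030517578]] [[0.5794, 0.0899], [0.5917, 0.0376], [0.5301, 0.0234], [0.5178, 0.0755]]
190 .................................................................
193 .................................................................
196 ..
[... 935 characters left out ...]
##################....................
238 .............############################........................
241 ...........##################....................................
244 ............####.................................................
247 .................................................................
250 .................................................................
253 .................................................................
(224, 60) [0.80470161 0.25833521] [0.79533046 0.25195616]
(224, 370) [0.33583512 0.25974683] [0.34375503 0.25331572]
(427, 45) [ 0.82035672 -0.05224537] [ 0.81040823 -0.0471707 ]
(436, 390) [ 0.30565555 -0.05304243] [ 0.31468843 -0.04793837]
```

Emit:
apply_moves:
  rows: "0 0 0 0 0 -0.07 1; 0 0 0 0 0 -0.07 1; 0 0 0 -0.0726 -0.0553 0 0.5; 0 0 0 -0.0726 -0.0553 0 0.5; 0 0 0 -0.0726 -0.0553 0 0.5; 0 0 0 -0.0726 -0.0553 0 0.5; 0 0 0 -0.0726 -0.0553 0 0.5; 0 0 0 -0.0726 -0.0553 0 0.5; 0 0 0 -0.0726 -0.0553 0 0.5; 0 0 0 -0.0726 -0.0553 0 0.5"

```text
time_s: 1.15
tcp_pos: [0.4183, 0.2681, 0.3013]
tool_rot: [[-0.931, 0.365, 0.0], [0.365, 0.931, 0.0], [-0.0, 0.0, -1.0]]
force: [0.2, 0.3, -0.1]
finger_gap: 0.0429
grasp_force: 0.0
```

Emit:
apply_moves:
  rows: "0 0 0 -0.0726 -0.0553 0 0.5; 0 0 0 -0.0726 -0.0553 0 0.5; 0 0 0 -0.0726 -0.0553 0 0.5; 0 0 0 -0.0726 -0.0553 0 0.5; 0 0 0 -0.0726 -0.0553 0 0.5; 0 0 0 -0.0726 -0.0553 0 0.5; 0 0 -0.99 0 0 0 0.5; 0 0 -0.99 0 0 0 0.5; 0 0 -0.99 0 0 0 0.5; 0 0 -0.99 0 0 0 0.5"

```text
time_s: 2.15
tcp_pos: [0.5598, 0.0356, 0.3009]
tool_rot: [[-0.975, -0.224, -0.001], [-0.224, 0.975, -0.0], [0.001, 0.0, -1.0]]
force: [-0.4, -1.0, 0.2]
finger_gap: 0.0426
grasp_force: 0.0
```

```bash
python3 - <<'E'
from h import *
s=st(); print(s["joint_pos"])
c=cams.get_calibration("wrist");print(c["origin"])
im=cams.grab_frame("wrist")[:,:,::-1].copy(); cv2.imwrite("pics/w1.png",im)
print(proj(c,[.5598,.0354,.091]))
E
```

```text
Traceback (most recent call last):
  File "h.py", line 12, in st
    s=manip.get_state(); print(round(s["time_s"],2),s["tcp_pos"].round(4),s["force"].round(2),s["finger_gap"].round(4),s["grasp_force"]); print(s["tool_rot"].round(3).tolist()); return s
                                                                                              ^^^^^^^^^^^^^^^^^^^^^
AttributeError: 'float' object has no attribute 'round'
```

Emit:
apply_moves:
  rows: "0 0 0 0 0 0.09 0.5; 0 0 0 0 0 0.09 0.5; 0 0 0 0 0 0.09 0.5; 0 0 0 0 0 0 0.5"

```text
time_s: 2.55
tcp_pos: [0.5557, 0.0356, 0.1609]
tool_rot: [[-0.976, -0.218, -0.01], [-0.218, 0.976, -0.001], [0.01, 0.002, -1.0]]
force: [-0.5, -0.5, -1.1]
finger_gap: 0.0426
grasp_force: 0.0
```

```bash
sed -i 's/s\["finger_gap"\].round(4)/round(s["finger_gap"],4)/' h.py; python3 - <<'E'
from h import *
s=st(); print(s["joint_pos"])
c=cams.get_calibration("wrist");print(c["origin"])
im=cams.grab_frame("wrist")[:,:,::-1].copy(); 
print(proj(c,[.5598,.0354,.091]))
q=proj(c,[.5598,.0354,.091]).round().astype(int); cv2.circle(im,tuple(map(int,q)),3,(0,0,255),1); cv2.imwrite("pics/w1.png",im)
E
```

```text
2.55 [0.5557 0.0356 0.1609] [-0.48 -0.46 -1.09] 0.0426 0.0
[[-0.976, -0.218, -0.01], [-0.218, 0.976, -0.001], [0.01, 0.002, -1.0]]
[ 6.13587209e-02  3.32589229e-01  1.83824963e+00 -1.61052985e-05
  9.81227247e-01 -1.72960292e+00]
[0.47923821 0.01915695 0.3053511 ]
[316.64529781 217.34403335]
```

View pics/w1.png

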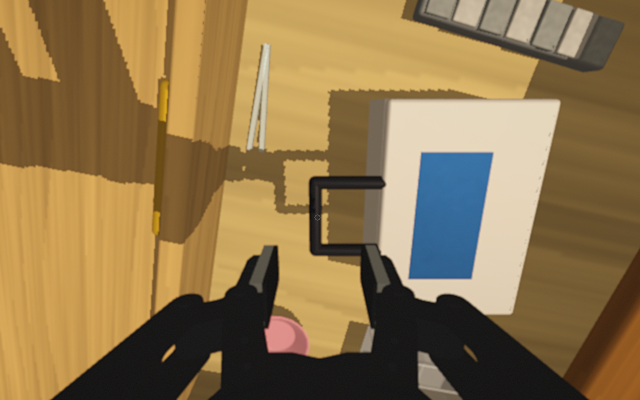

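The wrist picture shows the handle bar at column 315, rows 178–252. That is where my estimate projects, and the fingers straddle it, so I'll descend.

Emit:
apply_moves:
  rows: "0 0 0 0 0 0.045 0.5; 0 0 0 0 0 0.045 0.5; 0 0 0 0 0 0.045 0.5; 0 0 0 0 0 0.045 0.5; 0 0 0 0 0 0 0.5; 0 0 0 0 0 0 0.5"

```text
time_s: 3.2
tcp_pos: [0.5615, 0.036, 0.0784]
tool_rot: [[-0.976, -0.218, 0.002], [-0.218, 0.976, 0.0], [-0.002, -0.0, -1.0]]
force: [0.5, 0.6, 0.6]
finger_gap: 0.043
grasp_force: 0.0
```

Emit:
apply_moves:
  rows: "0 0 0 0 0 0.01 0.5; 0 0 0 0 0 0 0; 0 0 0 0 0 0 0; 0 0 0 0 0 0 0; 0 0 0 0 0 0 0; 0 0 0 0 0 0 0; 0 0 0 0 0 0 0"

```text
time_s: 3.9
tcp_pos: [0.561, 0.0338, 0.0722]
tool_rot: [[-0.976, -0.219, 0.002], [-0.219, 0.976, -0.003], [-0.001, -0.003, -1.0]]
force: [2.3, -13.5, 3.5]
finger_gap: 0.0081
grasp_force: 58.5
```

```bash
python3 - <<'E'
import numpy as np
t=.031+.1*np.arange(20); Y=-.163*np.cos(t); Z=.163*np.sin(t)
for i in range(19): print(i, round((Y[i+1]-Y[i])/.5,4), round(-(Z[i+1]-Z[i])/.5,4))
E
```

```text
0 0.0026 -0.0325
1 0.0059 -0.0321
2 0.009 -0.0313
3 0.0121 -0.0302
4 0.0151 -0.0289
5 0.0179 -0.0272
6 0.0205 -0.0253
7 0.0229 -0.0231
8 0.0251 -0.0207
9 0.0271 -0.0181
10 0.0288 -0.0153
11 0.0301 -0.0124
12 0.0312 -0.0093
13 0.032 -0.0061
14 0.0325 -0.0029
15 0.0326 0.0003
16 0.0324 0.0036
17 0.0319 0.0068
18 0.031 0.0099
```

First row corrected by −2 mm in y for the measured offset.

Emit:
apply_moves:
  rows: "0 0 0 0 -0.0014 -0.0325 0; 0 0 0 0 0.0059 -0.0321 0; 0 0 0 0 0.009 -0.0313 0; 0 0 0 0 0.0121 -0.0302 0; 0 0 0 0 0 0 0"

```text
time_s: 4.4
tcp_pos: [0.5579, 0.0479, 0.1366]
tool_rot: [[-0.976, -0.219, 0.002], [-0.219, 0.976, -0.001], [-0.002, -0.002, -1.0]]
force: [-0.4, -6.9, 4.3]
finger_gap: 0.0077
grasp_force: 58.6
```

Emit:
apply_moves:
  rows: "0 0 0 0 0.0151 -0.0289 0; 0 0 0 0 0.0179 -0.0272 0; 0 0 0 0 0.0205 -0.0253 0; 0 0 0 0 0.0229 -0.0231 0; 0 0 0 0 0.0251 -0.0207 0; 0 0 0 0 0 0 0"

```text
time_s: 5.0
tcp_pos: [0.5471, 0.0971, 0.2]
tool_rot: [[-0.976, -0.22, 0.004], [-0.22, 0.976, -0.002], [-0.003, -0.003, -1.0]]
force: [-2.9, -11.9, 15.7]
finger_gap: 0.0077
grasp_force: 60.9
```

```bash
python3 - <<'E'
from h import *
s=st(); im=cams.grab_frame("scene")[:,:,::-1]; cv2.imwrite("pics/s2.png",im)
E
```

```text
5.0 [0.5471 0.0971 0.2   ] [ -2.9  -11.92  15.7 ] 0.0077 60.90372920036316
[[-0.976, -0.22, 0.004], [-0.22, 0.976, -0.002], [-0.003, -0.003, -1.0]]
```

View pics/s2.png

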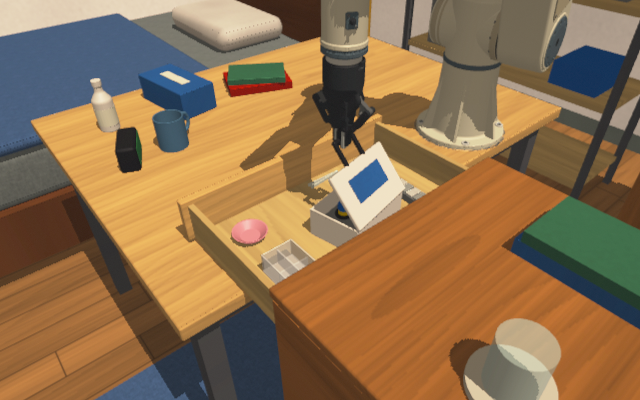

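The scene view shows the lid about half open, held by the gripper, with the plunger visible below it. The force is radial, so the path runs about 3 mm too tight, and I'm adding that outward.

Emit:
apply_moves:
  rows: "0 0 0 0 0.0238 -0.0231 0; 0 0 0 0 0.0288 -0.0153 0; 0 0 0 0 0.0301 -0.0124 0; 0 0 0 0 0.0312 -0.0093 0; 0 0 0 0 0 0 0"

```text
time_s: 5.55
tcp_pos: [0.534, 0.1557, 0.2289]
tool_rot: [[-0.975, -0.22, 0.002], [-0.22, 0.975, 0.001], [-0.002, 0.0, -1.0]]
force: [-0.2, -4.3, 12.3]
finger_gap: 0.0081
grasp_force: 60.9
```

Emit:
apply_moves:
  rows: "0 0 0 0 0.032 -0.0091 0; 0 0 0 0 0.0325 -0.0039 0; 0 0 0 0 0.0326 0.0003 0; 0 0 0 0 0.0324 0.0036 0; 0 0 0 0 0 0 0"

```text
time_s: 6.05
tcp_pos: [0.5194, 0.2199, 0.2319]
tool_rot: [[-0.975, -0.22, 0.001], [-0.22, 0.975, 0.002], [-0.002, 0.002, -1.0]]
force: [3.5, 1.9, 6.1]
finger_gap: 0.0075
grasp_force: 60.9
```

Emit:
apply_moves:
  rows: "0 0 0 0 0.0319 0.0068 0; 0 0 0 0 0.0155 0.0045 0; 0 0 0 0 0 0 0"

```text
time_s: 6.35
tcp_pos: [0.5143, 0.2425, 0.2266]
tool_rot: [[-0.976, -0.22, 0.001], [-0.22, 0.976, 0.002], [-0.002, 0.002, -1.0]]
force: [1.1, 2.8, 9.1]
finger_gap: 0.0076
grasp_force: 60.4
```

Emit:
apply_moves:
  rows: "0 0 0 0 0 0 0.5; 0 0 0 0 0 0 0.5; 0 0 0 0 0.02 0 0.5; 0 0 0 0 0 0 0.5; 0 0 0 0 0 -0.05 0.5; 0 0 0 0 0 -0.05 0.5; 0 0 0 0 0 -0.05 0.5; 0 0 0 0 0 0 0.5; 0 0 0 0 0 0 0.5"

```text
time_s: 7.25
tcp_pos: [0.5121, 0.2497, 0.3009]
tool_rot: [[-0.976, -0.218, 0.0], [-0.218, 0.976, 0.0], [-0.0, 0.0, -1.0]]
force: [0.4, 0.1, -0.4]
finger_gap: 0.0426
grasp_force: 0.0
```

```bash
python3 - <<'E'
from h import *
s=st(); a=cams.grab_frame("scene")[:,:,::-1]; b=cams.grab_frame("top")[:,:,::-1]
cv2.imwrite("pics/top3.png",b); cv2.imwrite("pics/s3.png",a)
cv2.imwrite("pics/both3.png",np.vstack([cv2.resize(a[100:300,200:520],(480,300)),cv2.resize(b[100:300,160:480],(480,300))]))
E
```

```text
7.25 [0.5121 0.2497 0.3009] [ 0.42  0.11 -0.39] 0.0426 0.0
[[-0.976, -0.218, 0.0], [-0.218, 0.976, 0.0], [-0.0, 0.0, -1.0]]
```

View pics/both3.png

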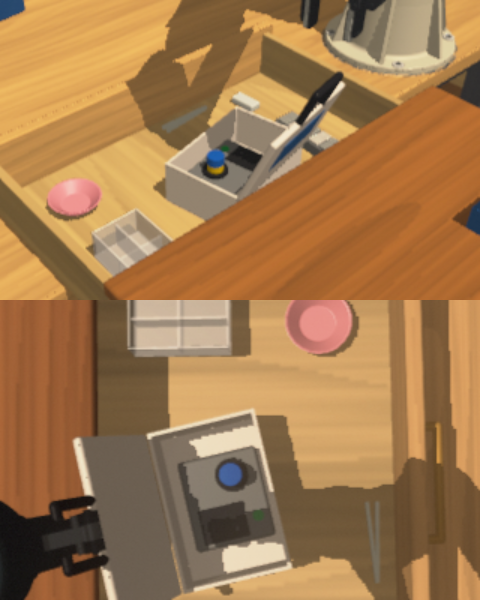

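The scene crop shows the lid leaning back on its stop by itself, and the plunger fully released with its yellow band visible. The top crop puts the plunger near top-image pixel (313,216).

```bash
python3 - <<'E'
from h import *
R={}
for n,f,roi in [("top","top3",(270,370,170,280)),("scene","s3",(330,360,190,240))]:
    im=cv2.imread(f"pics/{f}.png"); h=cv2.cvtColor(im,cv2.COLOR_BGR2HSV)
    m=((h[...,0]>95)&(h[...,0]<130)&(h[...,1]>110)&(h[...,2]>60)).astype(np.uint8)
    x0,x1,y0,y1=roi; q=np.zeros_like(m); q[y0:y1,x0:x1]=m[y0:y1,x0:x1]
    cs,_=cv2.findContours(q,0,2); k=max(cs,key=cv2.contourArea)
    print(n,cv2.contourArea(k),cv2.boundingRect(k),cv2.minEnclosingCircle(k))
    if n=="top":
        (u,v),r=cv2.minEnclosingCircle(k); c=cams.get_calibration(n); p=onplane(c,u,v,.081); print(p)
        c2=cams.get_calibration("scene"); print("scene proj top",proj(c2,p),"blue bottom",proj(c2,p-[0,0,.014]))
d=p-np.array([.5367,.1381,p[2]]); ex=np.array([.976,.218]);ey=np.array([-.218,.976]); print("in case",d[:2]@ex,d[:2]@ey)
E
```

```text
top 158.0 (306, 209, 15, 15) ((312.9264831542969, 215.81617736816406), 7.477183818817139)
[0.56389178 0.12597822 0.081     ]
scene proj top [343.32648556 203.39275275] blue bottom [343.20198416 208.6826656 ]
scene 95.5 (338, 200, 12, 12) ((343.35394287109375, 204.96067810058594), 6.156565189361572)
in case 0.023896629066042556 -0.017758664967500296
```

Emit:
apply_moves:
  rows: "0 0 0 -0.0118 -0.066 0 0; 0 0 0 -0.0118 -0.066 0 0; 0 0 0 -0.0118 -0.066 0 0; 0 0 0 -0.0118 -0.066 0 0; 0 0 0 0 0 0 0; 0 0 0 0 0 0.08 0; 0 0 0 0 0 0.08 0; 0 0 0 0 0 0.08 0; 0 0 0 0 0 0.08 0; 0 0 0 0 0 0 0"

```text
time_s: 8.35
tcp_pos: [0.5594, 0.1255, 0.1352]
tool_rot: [[-0.976, -0.219, -0.011], [-0.219, 0.976, -0.002], [0.011, 0.0, -1.0]]
force: [0.0, -0.5, -0.5]
finger_gap: 0.0
grasp_force: 0.0
```

Emit:
apply_moves:
  rows: "0 0 0 0 0 0 0; 0 0 0 0 0 0 0"

```text
time_s: 8.55
tcp_pos: [0.5652, 0.1264, 0.1428]
tool_rot: [[-0.976, -0.219, 0.003], [-0.219, 0.976, 0.001], [-0.003, 0.0, -1.0]]
force: [-0.4, 0.3, -0.1]
finger_gap: 0.0003
grasp_force: 0.0
```

```bash
python3 - <<'E'
from h import *
s=st(); a=cams.grab_frame("scene")[:,:,::-1]; b=cams.grab_frame("wrist")[:,:,::-1].copy()
c=cams.get_calibration("wrist"); q=proj(c,[.5639,.126,.081]); print(q, proj(c,s["tcp_pos"]))
cv2.imwrite("pics/w4.png",b)
cv2.imwrite("pics/both4.png",np.vstack([cv2.resize(a[140:260,260:420],(480,300)),cv2.resize(b[100:350,150:550],(480,300))]))
E
```

```text
8.55 [0.5652 0.1264 0.1428] [-0.43  0.25 -0.15] 0.0003 0.0
[[-0.976, -0.219, 0.003], [-0.219, 0.976, 0.001], [-0.003, 0.0, -1.0]]
[318.20247834 213.0409309 ] [317.9776944  256.85520687]
```

View pics/both4.png

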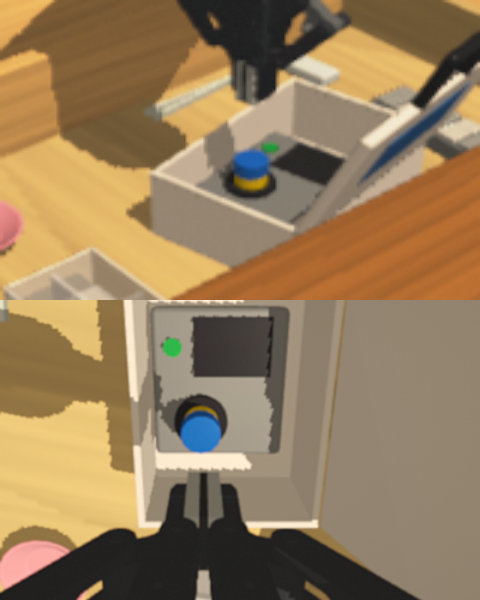

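The plunger's blue top is at wrist pixel (317,211) against a predicted (318,213), so it is aligned under the closed fingers. I'll descend slowly.

Emit:
apply_moves:
  rows: "0 0 0 0 0 0.01 0; 0 0 0 0 0 0.01 0; 0 0 0 0 0 0.01 0; 0 0 0 0 0 0.01 0; 0 0 0 0 0 0.01 0; 0 0 0 0 0 0.01 0; 0 0 0 0 0 0.01 0; 0 0 0 0 0 0.008 0; 0 0 0 0 0 0.004 0; 0 0 0 0 0 0 0"

```text
time_s: 9.65
tcp_pos: [0.5639, 0.1259, 0.0996]
tool_rot: [[-0.976, -0.218, -0.0], [-0.218, 0.976, -0.0], [0.0, 0.0, -1.0]]
force: [-0.3, 0.1, -0.2]
finger_gap: 0.0002
grasp_force: 0.0
```

Emit:
apply_moves:
  rows: "0 0 0 0 0 0 0; 0 0 0 0 0 0 0; 0 0 0 0 0 0.004 0; 0 0 0 0 0 0.004 0; 0 0 0 0 0 0.004 0; 0 0 0 0 0 0.004 0; 0 0 0 0 0 0.004 0; 0 0 0 0 0 0 0; 0 0 0 0 0 0 0; 0 0 0 0 0 0 0"

```text
time_s: 10.65
tcp_pos: [0.5641, 0.1259, 0.09]
tool_rot: [[-0.976, -0.218, 0.0], [-0.218, 0.976, 0.0], [-0.0, -0.0, -1.0]]
force: [-0.0, 0.6, -0.1]
finger_gap: 0.0001
grasp_force: 0.0
```

Emit:
apply_moves:
  rows: "0 0 0 0 0 0.003 0; 0 0 0 0 0 0.003 0; 0 0 0 0 0 0.003 0; 0 0 0 0 0 0.003 0; 0 0 0 0 0 0.002 0; 0 0 0 0 0 0 0; 0 0 0 0 0 0 0; 0 0 0 0 0 0 0"

```text
time_s: 11.45
tcp_pos: [0.5641, 0.1259, 0.0829]
tool_rot: [[-0.976, -0.218, 0.0], [-0.218, 0.976, -0.0], [-0.0, -0.0, -1.0]]
force: [-0.2, 0.0, -0.2]
finger_gap: 0.0003
grasp_force: 0.0
```

Emit:
apply_moves:
  rows: "0 0 0 0 0 0.002 0; 0 0 0 0 0 0.002 0; 0 0 0 0 0 0.002 0; 0 0 0 0 0 0 0; 0 0 0 0 0 0 0; 0 0 0 0 0 0 0"

```text
time_s: 12.05
tcp_pos: [0.5641, 0.1259, 0.08]
tool_rot: [[-0.976, -0.218, 0.0], [-0.218, 0.976, 0.0], [-0.0, 0.0, -1.0]]
force: [-0.6, -0.7, 2.4]
finger_gap: -0.0001
grasp_force: 1.5
```

Emit:
apply_moves:
  rows: "0 0 0 0 0 0.002 0; 0 0 0 0 0 0.002 0; 0 0 0 0 0 0.002 0; 0 0 0 0 0 0.002 0; 0 0 0 0 0 0.002 0; 0 0 0 0 0 0.002 0; 0 0 0 0 0 0 0; 0 0 0 0 0 0 0; 0 0 0 0 0 0 0"

```text
time_s: 12.95
tcp_pos: [0.5641, 0.1259, 0.0739]
tool_rot: [[-0.976, -0.218, 0.0], [-0.218, 0.976, 0.0], [-0.0, 0.0, -1.0]]
force: [0.2, -0.3, 5.1]
finger_gap: -0.0001
grasp_force: 2.6
```

Emit:
apply_moves:
  rows: "0 0 0 0 0 0.002 0; 0 0 0 0 0 0.002 0; 0 0 0 0 0 0.002 0; 0 0 0 0 0 0 0; 0 0 0 0 0 0 0; 0 0 0 0 0 0 0"

```text
time_s: 13.55
tcp_pos: [0.5641, 0.1259, 0.071]
tool_rot: [[-0.976, -0.218, 0.0], [-0.218, 0.976, 0.0], [-0.0, 0.0, -1.0]]
force: [-1.4, 0.6, 5.9]
finger_gap: -0.0001
grasp_force: 3.1
```

```bash
python3 - <<'E'
from h import *
F=[]
for i in range(6):
    a=cams.grab_frame("scene")[:,:,::-1]; s=manip.get_state(); F.append([s["force"][2],s["tcp_pos"][2]])
st(); print(np.mean(F,0))
b=cams.grab_frame("wrist")[:,:,::-1]
cv2.imwrite("pics/both5.png",np.vstack([cv2.resize(a[170:240,290:390],(480,336),interpolation=cv2.INTER_CUBIC),cv2.resize(b[140:265,220:420],(400,250))[:, :400] if 0 else cv2.resize(b[140:260,220:420],(480,260))]))
E
```

```text
13.85 [0.5641 0.1259 0.0711] [-1.09 -1.16  6.24] -0.0004 3.0571991577744484
[[-0.976, -0.218, 0.0], [-0.218, 0.976, 0.0], [-0.0, 0.0, -1.0]]
[5.98262411 0.07105817]
```

View pics/both5.png

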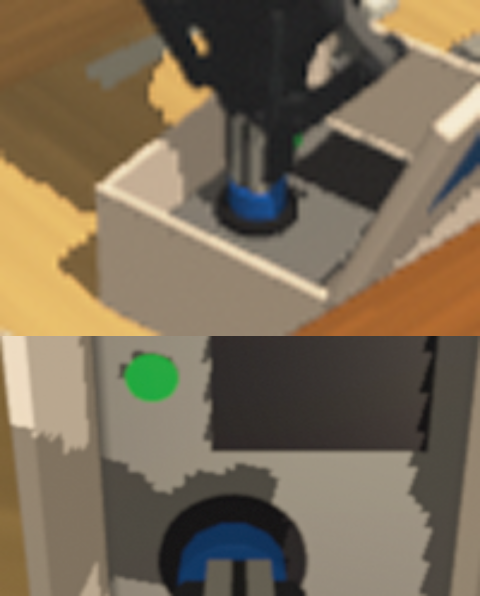

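The fingers rest on the blue cap, the yellow band has just sunk into the collar, and the force is 6.0 N, which is about 9.5 mm of travel. Now I'll hold it.

Emit:
apply_moves:
  rows: "0 0 0 0 0 0 0; 0 0 0 0 0 0 0; 0 0 0 0 0 0 0; 0 0 0 0 0 0 0; 0 0 0 0 0 0 0; 0 0 0 0 0 0 0; 0 0 0 0 0 0 0; 0 0 0 0 0 0 0; 0 0 0 0 0 0 0; 0 0 0 0 0 0 0"

```text
time_s: 14.9
tcp_pos: [0.5641, 0.1259, 0.0711]
tool_rot: [[-0.976, -0.218, 0.0], [-0.218, 0.976, 0.0], [-0.0, -0.0, -1.0]]
force: [-1.2, -0.5, 6.4]
finger_gap: -0.0001
grasp_force: 3.1
```

Emit:
apply_moves:
  rows: "0 0 0 0 0 0 0; 0 0 0 0 0 0 0; 0 0 0 0 0 0 0; 0 0 0 0 0 0 0; 0 0 0 0 0 0 0; 0 0 0 0 0 0 0; 0 0 0 0 0 0 0; 0 0 0 0 0 0 0; 0 0 0 0 0 0 0; 0 0 0 0 0 0 0"

```text
time_s: 15.9
tcp_pos: [0.5641, 0.1259, 0.071]
tool_rot: [[-0.976, -0.218, 0.0], [-0.218, 0.976, 0.0], [-0.0, -0.0, -1.0]]
force: [-0.9, -0.2, 5.5]
finger_gap: -0.0
grasp_force: 3.1
```

Emit:
apply_moves:
  rows: "0 0 0 0 0 0 0; 0 0 0 0 0 0 0; 0 0 0 0 0 0 0; 0 0 0 0 0 0 0; 0 0 0 0 0 0 0; 0 0 0 0 0 0 0; 0 0 0 0 0 0 0; 0 0 0 0 0 0 0; 0 0 0 0 0 0 0; 0 0 0 0 0 0 0"

```text
time_s: 16.9
tcp_pos: [0.5641, 0.1259, 0.0711]
tool_rot: [[-0.976, -0.218, 0.0], [-0.218, 0.976, 0.0], [-0.0, -0.0, -1.0]]
force: [-0.8, 0.6, 6.6]
finger_gap: -0.0
grasp_force: 3.1
```

Emit:
apply_moves:
  rows: "0 0 0 0 0 0 0; 0 0 0 0 0 0 0; 0 0 0 0 0 0 0; 0 0 0 0 0 0 0; 0 0 0 0 0 0 0; 0 0 0 0 0 0 0; 0 0 0 0 0 0 0; 0 0 0 0 0 0 0; 0 0 0 0 0 0 0; 0 0 0 0 0 0 0"

```text
time_s: 17.9
tcp_pos: [0.5641, 0.1259, 0.0711]
tool_rot: [[-0.976, -0.218, 0.0], [-0.218, 0.976, 0.0], [-0.0, -0.0, -1.0]]
force: [-1.4, -0.3, 5.9]
finger_gap: 0.0001
grasp_force: 3.1
```

```bash
python3 - <<'E'
from h import *
st(); print(manip.job_done())
E
```

```text
17.9 [0.5641 0.1259 0.0711] [-1.36 -0.28  5.95] 0.0001 3.0570414662361145
[[-0.976, -0.218, 0.0], [-0.218, 0.976, 0.0], [-0.0, -0.0, -1.0]]
the job is handed in; nothing more can be done
None
```

I handed the job in at 17.9 s with the lid open on its stop and the plunger held about 10 mm down (about 6 N) for over 4 s, still pressed; the other things looked undisturbed in the pictures, and no verdict came back.

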